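# Set out serving boards on the fold-up display stand

### The arm

A 6-joint arm with a two-finger parallel gripper is mounted at the origin on the work surface. World frame = base frame: x ahead of the robot, y to its left, z up, the work surface at z = 0. Lengths are in m, angles in rad, forces in N, time in s.
With the tool pointing down it reaches from about 0.375 to 0.9 m from the base axis. Payload 3.1 kg.
Tool frame: the origin (TCP) lies at the very end of the fingers, on their centre line; the grasp point (between the pads) lies 19 mm behind it; z points along the fingers, y is the line along which they close (so a half turn about z gives the same grasp; the last joint's range is limited). The gripper opens to 87 mm and grips with 3 to 60 N. Pads are 19 mm wide; open, the fingers measure 117 mm over their backs; the gripper's body (75 mm by 190 mm) begins 51 mm behind the grasp point.
Start: joints at [1.151, 0.527, 1.433, -0, 1.181, -0.178], TCP at [0.15, 0.607, 0.223] pointing down, gripper open.
Joint ranges: [-3.08, 3.08], [-0.75, 2.2], [0.22, 2.44], [-1.43, 4.57], [0, 2.65], [-2.85, 2.85]. Speed limits (rad/s): [2.79, 2.79, 3.14, 3.14, 3.14, 3.14].

### API

Orientations are given as [roll, pitch, yaw] about the fixed x, y, z axes, in that order (R = Rz(yaw) Ry(pitch) Rx(roll)).
In Python, from plant import * gives the robot as it stands.
- The arm moves only by the tool play_rows, never from a script. Its argument "increments" is a list of rows, each a list of 3 entries, a list of its own where there are three numbers: the shift along the tool's x, y, z in units of 0.3 m (1.0 is 0.3 m), then the turn about the tool's z in units of 1.5 rad (1.0 is 1.5 rad), then the closure, from 0 (fully open) to 1 (shut). In form: [[[dx, dy, dz], twist, fingers], ...]. A call has exactly 5 rows; each row is the pose to reach, as a shift and turn from the pose commanded when the call began, along the tool's axes at that moment; what a row does not reach only later rows make up. A row lasts 1/10 s, in which the tool goes at most 50 mm and 8.59 degrees, less where a joint would pass 70% of its speed; a pose out of reach is approached as far as the arm can. A call with a number of a shift or a turn outside -1 to 1 is refused whole. A call with a gripper value outside its range is refused whole. The fingers move at their own pace and stop on an object; "force" is the grip in N (left out, the last holds). Time passes only in rows, so rows that repeat a pose let the fingers close, or fill a call up. It gives the time, the measured TCP pose, the force, the opening and the grip force at its end, in the units of the state.
- state(): the state, without advancing time (a new reading comes with each control period).
- read_camera(name): name is "side" or "top"; returns the picture (420x560x3 uint8, blue, green, red); there is no depth.
- calibration(name): a dict with "intrinsics" (3x3 intrinsics, pixels), "R" (3x3) and "t" (3): a world point X has camera coordinates R X + t. Camera axes: x right, y down, z forward; pixel columns grow to the right and rows downward; lengths in m; the calibration is good to about 2 mm. A picture is of the moment at which its call begins. calibration takes no time and is no camera call.
- finish_job(): hands the job in; it is judged then, once.
The state is a dict: "time": time; "qpos": joint angles; "dq": joint speeds; "joint_torque": joint torques, N m; "position": TCP position; "eef_rot": TCP orientation; "wrist_force": force on the tool from outside, world axes, zero at the start; "ft_torque": the same for the moment, N m; "opening": finger opening in m; "grip_force": force on a finger pad.
Only numpy, scipy, OpenCV 4.12 (cv2) and the standard library are available. Lean on these libraries where they do the work, as an engineer would, in place of code of your own. Each camera call takes 0.05 s, during which the arm holds its last target. There are 200 camera calls.

### The job

Set out the serving boards for sale: clear the tea tin off the folded display stand and put it wholly on the cork mat, then swing the stand's backrest fully up until it stops. Take every board that hangs on the rack up and off its hook and lean it on the stand, handle up, its foot on the ledge behind the lip and its back against the backrest, all of them side by side without overlapping; set them down rather than drop them, and leave the spool, jar and books where they are.

Things in the scene. Friction and masses are not known exactly. Their poses are not given: they have to be found in the camera images.
- board_a_handle (a point): Wooden serving board a (short and broad, 208 long, blade 88 wide, 14 mm thick, 0.12 to 0.24 kg; may be absent). Point: mid-thickness of its handle, 20 mm below the handle's end, 188 mm above the foot. Handle 36 mm wide (pinch it across these straight sides, which run 55 mm or more down from its end) with a slot 18 wide, 33 high, starting 14 mm below the end; the hook passes through it. Axes: x thickness, y width, z up to the handle's end.
- board_a_foot (a point): Middle of the straight bottom edge of board a, mid-thickness; same axes.
- board_b_handle (a point): Wooden serving board b (long and narrow, 236 long, blade 66 wide, 14 mm thick, 0.12 to 0.24 kg; may be absent). Point: mid-thickness of its handle, 20 mm below the handle's end, 216 mm above the foot. Handle 36 mm wide (pinch it across these straight sides, which run 55 mm or more down from its end) with a slot 18 wide, 33 high, starting 14 mm below the end; the hook passes through it. Axes: x thickness, y width, z up to the handle's end.
- board_b_foot (a point): Middle of the straight bottom edge of board b, mid-thickness; same axes.
- board_c_handle (a point): Wooden serving board c (sloping shoulders, 220 long, blade 78 wide, 14 mm thick, 0.12 to 0.24 kg; may be absent). Point: mid-thickness of its handle, 20 mm below the handle's end, 200 mm above the foot. Handle 36 mm wide (pinch it across these straight sides, which run 55 mm or more down from its end) with a slot 18 wide, 33 high, starting 14 mm below the end; the hook passes through it. Axes: x thickness, y width, z up to the handle's end.
- board_c_foot (a point): Middle of the straight bottom edge of board c, mid-thickness; same axes.
- board_d_handle (a point): Wooden serving board d (tall and broad, 228 long, blade 86 wide, 14 mm thick, 0.12 to 0.24 kg; may be absent). Point: mid-thickness of its handle, 20 mm below the handle's end, 208 mm above the foot. Handle 36 mm wide (pinch it across these straight sides, which run 55 mm or more down from its end) with a slot 18 wide, 33 high, starting 14 mm below the end; the hook passes through it. Axes: x thickness, y width, z up to the handle's end.
- board_d_foot (a point): Middle of the straight bottom edge of board d, mid-thickness; same axes.
- rack: Fixed wooden peg rack, 340 mm long (y), origin on the table below the row of boards, -x its open side. Rail (40 mm high, top at z 275 mm) with its front at x = 51 mm; 18 mm plinth below. Boards hang near x = 0, 100 mm apart.
- hook_0 (a point): One of four hooks: 8 mm steel rod out of the rail towards the rack's -x; the point is on its axis where a board hangs (z 255 mm); axes as the rack. Its tip, 31 mm further out, is turned up 11 mm: raise a board 13 to 22 mm (17 is good), then draw it 50 mm or more towards -x.
- hook_1 (a point): One of four hooks: 8 mm steel rod out of the rail towards the rack's -x; the point is on its axis where a board hangs (z 255 mm); axes as the rack. As hook_0.
- hook_2 (a point): One of four hooks: 8 mm steel rod out of the rail towards the rack's -x; the point is on its axis where a board hangs (z 255 mm); axes as the rack. As hook_0.
- hook_3 (a point): One of four hooks: 8 mm steel rod out of the rail towards the rack's -x; the point is on its axis where a board hangs (z 255 mm); axes as the rack. As hook_0.
- stand: Fixed plywood display stand, 140 x 360 mm, folded flat at the start. Origin on the table below the hinge line, x to the back, y along the ledge. Behind the hinge a block 46 mm high, to x = 82 mm.
- stand_ledge (a point): Middle of the ledge (360 mm long along y, 18 mm above the table; axes as the stand). Lip in front: its back is 23 mm before this point, 12 mm thick, 14 mm higher than the ledge. A board flat against the raised backrest has its foot point about 2 mm behind this point (+x), 2 mm above the ledge.
- backrest (a joint): Backrest angle, rad: 0 folded flat forward over the lip, 1.85 up at its stop, leaning back 0.28 rad from upright. Turns up and back about the stand's +y. Stiff: stays where left; about 5 N at the bar.
- stand_hinge (a point): Middle of the backrest's hinge axis, 39 mm above the table; axes as the stand.
- backrest_bar (a point): Middle of the round bar (14 mm thick, 328 mm free, along y) at the backrest's free edge, 120 mm from the hinge axis; 33 mm open between bar and panel (14 mm thick). Folded it is nearest the robot, 39 mm above the table: pinch it front to back from above and carry it round, gripper pointing down (it turns between the fingers). Raised, bar and panel fronts are flush. Axes: folded, as the stand.
- tin_mid (a point): Centre of a square metal tea tin, 60 x 60 x 50 mm high (z), 0.14 kg, at the start standing on the folded backrest (46 mm above the table).
- mat: Fixed flat cork mat between rack and stand, 150 (x) x 110 (y) x 4 mm thick; origin under its centre.
- spool_mid (a point): Bystander: ribbon spool, 84 mm diameter, 54 high, its centre.
- jar_mid (a point): Bystander: glass jar, 72 mm diameter, 110 high, its centre.
- books_mid (a point): Bystander: two stacked books, 110 x 160 x 50 mm, their centre.

How it is judged:
On the way, in this order (a step that is already met when the one before it is completed fails the run):
1. the tin lies on the mat, the backrest still folded (x of tin_mid in the frame of mat between -0.048 and 0.048 m and y of tin_mid in the frame of mat between -0.03 and 0.03 m and height (world z) of tin_mid below 0.042 m and value of joint backrest below 0.3 rad), for 0.2 s.
2. the backrest is up against its stop (value of joint backrest above 1.78 rad), for 0.2 s.
At the end, for the whole second after the job is handed in: Tin at rest wholly on the mat (centre within 48 mm along it, 30 mm across); backrest up (over 1.78 rad); every board present at rest, foot on the ledge behind the lip leaning on the backrest, handle up, under 30 degrees from upright, square within 0.2 rad; feet of boards over 70 mm apart (x of tin_mid in the frame of mat between -0.048 and 0.048 m and y of tin_mid in the frame of mat between -0.03 and 0.03 m and height (world z) of tin_mid below 0.042 m and linear speed of each of tin, board_a, board_b, board_c, board_d below 0.03 m/s and value of joint backrest above 1.78 rad and x of board_a_foot in the frame of stand between -0.05 and -0.005 m and y of board_a_foot in the frame of stand between -0.17 and 0.17 m and z of board_a_foot in the frame of stand between 0.012 and 0.027 m and x of each of board_a_handle, board_b_handle, board_c_handle, board_d_handle in the frame of stand above 0.01 m and height (world z) of each of board_a_handle, board_b_handle, board_c_handle, board_d_handle above 0.17 m and angle between each of board_a_handle, board_b_handle, board_c_handle, board_d_handle's own z axis and vertical below 0.52 rad and angle between the y axis of each of board_a_handle, board_b_handle, board_c_handle, board_d_handle and the y axis of stand, either way round below 0.2 rad and x of board_b_foot in the frame of stand between -0.05 and -0.005 m and y of board_b_foot in the frame of stand between -0.17 and 0.17 m and z of board_b_foot in the frame of stand between 0.012 and 0.027 m and x of board_c_foot in the frame of stand between -0.05 and -0.005 m and y of board_c_foot in the frame of stand between -0.17 and 0.17 m and z of board_c_foot in the frame of stand between 0.012 and 0.027 m and x of board_d_foot in the frame of stand between -0.05 and -0.005 m and y of board_d_foot in the frame of stand between -0.17 and 0.17 m and z of board_d_foot in the frame of stand between 0.012 and 0.027 m and horizontal distance between each of board_b_foot, board_c_foot, board_d_foot and board_a_foot above 0.07 m and horizontal distance between each of board_c_foot, board_d_foot and board_b_foot above 0.07 m and horizontal distance between board_d_foot and board_c_foot above 0.07 m); the robot touches nothing.
It fails at once if the spool pushed aside by more than 30 mm (distance of spool_mid from where it was at the start of the episode above 0.03 m).
It fails at once if the jar pushed aside by more than 30 mm (distance of jar_mid from where it was at the start of the episode above 0.03 m).
It fails at once if the books pushed aside by more than 30 mm (distance of books_mid from where it was at the start of the episode above 0.03 m).
It fails at once if a board is let fall (its handle below 120 mm) (height (world z) of any of board_a_handle, board_b_handle, board_c_handle, board_d_handle below 0.12 m).
It fails at once if a board is dropped: it moves faster than 0.6 m/s while the fingers do not touch it ((linear speed of board_a above 0.6 m/s and contact force between the fingers and board_a below 0.05 N) or (linear speed of board_b above 0.6 m/s and contact force between the fingers and board_b below 0.05 N) or (linear speed of board_c above 0.6 m/s and contact force between the fingers and board_c below 0.05 N) or (linear speed of board_d above 0.6 m/s and contact force between the fingers and board_d below 0.05 N)).
Of board_a, board_b, board_c, board_d only 2 to 3 are there at a start; the rules pass over those that are not, and their reading is None.
At some moment in a run one of tin may be knocked a few centimetres aside while the robot is not near it.
It also fails if it takes over 210 s, if anything falls off the work surface, if the arm or the gripper's body presses on something with over 40 N, if the wrist force passes 120 N, or if a joint passes its speed limit or range.

## Working session

There is one attempt and no reset: what is moved stays moved. The work goes in short steps, Python scripts to look and compute and a tool call to move; the robot and the scene stay as the last step left them, time stands still between calls to the robot, and variables do not carry over. Pictures are saved under pics/ and viewed, at most 14 in all, crops included, and the job is handed in when it is done.

Besides the shell and the picture viewer there is one more tool, called after "Call:" by a JSON object that holds its "op" and its "data". play_rows: Moves the arm, as the interface text tells. Its arguments: {"type":"object","properties":{"increments":{"type":"array"},"force":{"type":"number"}},"required":["increments"]}

```bash
ls; mkdir -p pics; python3 - <<'E'
from plant import *
import cv2
for n in("side","top"):
    cv2.imwrite(f"pics/{n}0.png",read_camera(n)); c=calibration(n); print(n,c)
print(state())
E
```

```text
pics
side {'intrinsics': array([[529.35222101,   0.        , 282.88953428],
       [  0.        , 529.35222101, 206.75981686],
       [  0.        ,   0.        ,   1.        ]]), 'R': array([[-0.99238077, -0.12274225, -0.01071182],
       [-0.08699176,  0.75958669, -0.64456225],
       [ 0.08725158, -0.63871934, -0.76447679]]), 't': array([0.55181503, 0.17135987, 1.57153114])}
top {'intrinsics': array([[430.17888097,   0.        , 274.39169474],
       [  0.        , 430.17888097, 206.39061805],
       [  0.        ,   0.        ,   1.        ]]), 'R': array([[ 1.02871877e-02, -9.99946918e-01,  5.78009183e-04],
       [-9.94607965e-01, -1.02919124e-02, -1.03194341e-01],
       [ 1.03194812e-01,  4.86687015e-04, -9.94661045e-01]]), 't': array([9.76894828e-05, 6.04203019e-01, 1.34550575e+00])}
{'time': 0.1, 'qpos': array([ 1.15047982e+00,  5.28364239e-01,  1.43376812e+00,  3.04956205e-05,
        1.18141522e+00, -1.78483687e-01]), 'dq': array([-0.00053147, -0.00214324, -0.00067155,  0.00049908,  0.00112387,
        0.00171764]), 'joint_torque': array([-1.22859175e-03, -4.40987527e+01, -1.77149642e+01,  6.33844826e-02,
        5.33279590e-02, -3.45988974e-05]), 'position': array([0.14935643, 0.60621343, 0.22167693]), 'eef_rot': array([-3.13967379e+00, -3.74814645e-04,  2.89974787e+00]), 'wrist_force': array([-0.27278575,  0.72780119,  0.32294643]), 'ft_torque': array([-0.01457966, -0.03685354, -0.00422796]), 'grip_force': 0.0, 'opening': 0.08723130135723982}
```

View pics/side0.png

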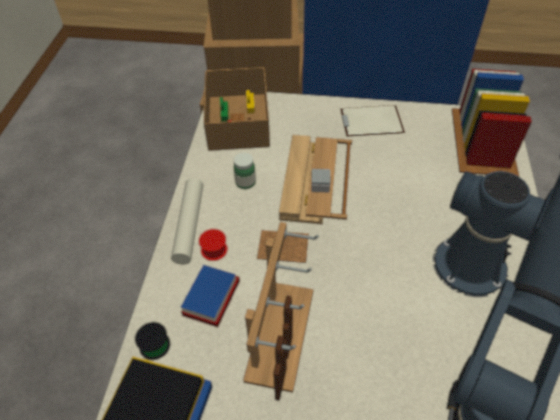

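View pics/top0.png

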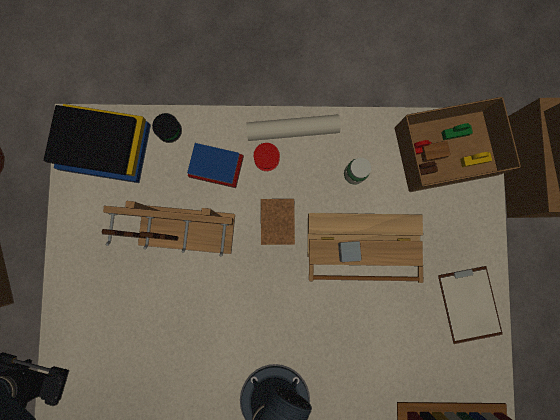

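```bash
python3 - <<'E'
import cv2
t=cv2.imread("pics/top0.png"); s=cv2.imread("pics/side0.png")
def crop(i,x,y,w,h,k,n): cv2.imwrite(n,cv2.resize(i[y:y+h,x:x+w],None,fx=k,fy=k,interpolation=cv2.INTER_CUBIC))
crop(t,95,190,200,80,4,"pics/t1.png")
crop(t,255,190,200,110,4,"pics/t2.png")
crop(s,230,120,140,280,2,"pics/s1.png")
E
```

```text
(no output)
```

View pics/t1.png

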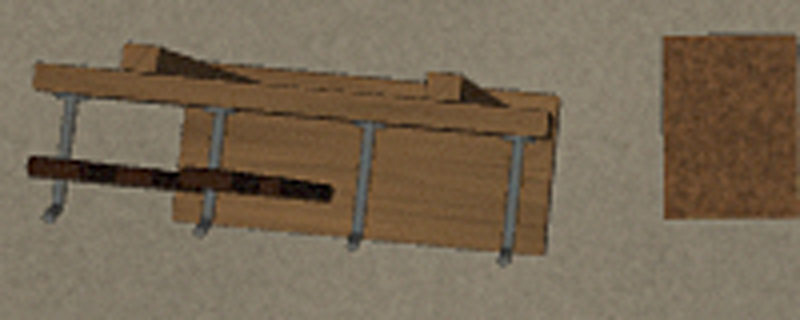

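View pics/t2.png

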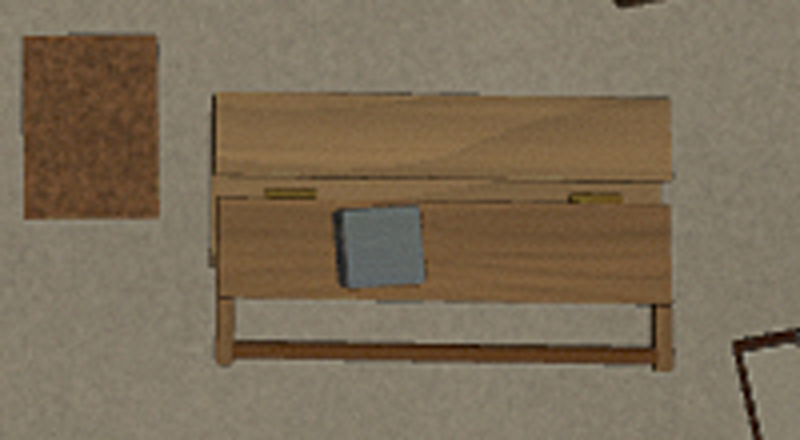

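View pics/s1.png

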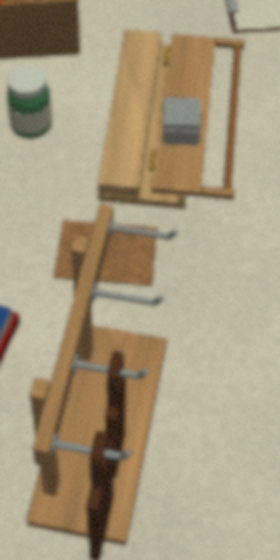

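```bash
cat > h.py <<'E'
import numpy as np
from plant import *
def ray(c,uv,z):
    c=calibration(c); K=c["intrinsics"]; d=c["R"].T@np.linalg.inv(K)@np.array([uv[0],uv[1],1.]); o=-c["R"].T@c["t"]
    return (o+d*(z-o[2])/d[2])[:2]
def proj(c,X):
    c=calibration(c); p=c["intrinsics"]@(c["R"]@np.array(X)+c["t"]); return p[:2]/p[2]
def show():
    s=state(); print(round(s["time"],2),"pos",s["position"].round(4),"rpy",s["eef_rot"].round(3),"op",round(s["opening"],4),"grip",round(s["grip_force"],1),"F",s["wrist_force"].round(1))
def go(x,y,z,yaw=None):
    "units for a target from current (measured) pose; tool down"
    from scipy.spatial.transform import Rotation as R
    s=state(); M=R.from_euler("xyz",s["eef_rot"]).as_matrix()
    d=M.T@(np.array([x,y,z])-s["position"]); tw=0
    if yaw is not None: # want tool y-axis along angle yaw (mod pi)
        cur=np.arctan2(M[1,1],M[0,1]); e=(yaw-cur+np.pi/2)%np.pi-np.pi/2; tw=-e
    print("units",(d/.3).round(3),"twist",round(tw/1.5,3))
E
python3 - <<'E'
from h import *
c1=lambda x,y:(95+(x)/4-.375+0,190+y/4-.375)
c2=lambda x,y:(255+x/4-.375,190+y/4-.375)
print("tips",*[ray("top",c1(*p),.262) for p in[(52,215),(203,230),(354,243),(505,258)]])
print("hookroot",*[ray("top",c1(*p),.259) for p in[(69,98),(220,110),(370,124),(519,138)]])
print("board ends",*[ray("top",c1(*p),.273) for p in[(30,167),(333,193)]])
m=np.array([ray("top",c1(*p),.004) for p in[(664,37),(797,37),(797,218),(665,218)]]);print("mat",m,m.mean(0))
print("bar",*[ray("top",c2(*p),.046) for p in[(232,350),(655,354)]])
print("blockback",*[ray("top",c2(*p),.046) for p in[(215,93),(670,97)]])
t=np.array([ray("top",c2(*p),.096) for p in[(343,210),(419,206),(425,283),(347,288)]]);print("tin",t,t.mean(0))
E
```

```text
tips [0.47763174 0.44496106] [0.46881446 0.34502832] [0.46132119 0.24530646] [0.4525315  0.14569885]
hookroot [0.55536118 0.4387076 ] [0.54839242 0.33789301] [0.5400944  0.23783662] [0.53180263 0.13860242]
board ends [0.50863713 0.45669297] [0.4936998  0.25776563]
mat [[ 0.63123891  0.05161376]
 [ 0.63236508 -0.0571114 ]
 [ 0.48493822 -0.05793899]
 [ 0.48383912  0.04880179]] [ 0.55809533 -0.00365871]
bar [ 0.38250225 -0.11496908] [ 0.38280024 -0.44414501]
blockback [ 0.58314469 -0.10131005] [ 0.58368904 -0.46086872]
tin [[ 0.49090539 -0.19429792]
 [ 0.49451195 -0.25177558]
 [ 0.4367741  -0.25570775]
 [ 0.43243725 -0.19698319]] [ 0.46365717 -0.22469111]
```

```bash
python3 - <<'E'
from h import *
import cv2
s=cv2.imread("pics/side0.png")
cv2.imwrite("pics/s2.png",cv2.resize(s[285:405,235:335],None,fx=5,fy=5,interpolation=cv2.INTER_CUBIC))
B=dict(a=(.208,.088),b=(.236,.066),c=(.220,.078),d=(.228,.086))
for k,h in enumerate([(.5085,.4424),(.4997,.3424)]):
    for n,(L,w) in B.items():
        f=lambda y,z:((proj("side",(h[0]+.084*y,h[1]+.996*y,z))-[235,285])*5).round(0)
        print(k,n,"top",f(.018,.273),"hend",f(.018,.21),"footnear",f(w/2,.273-L),"blade up",f(w/2,.273-L+.13))
E
```

```text
0 a top [207. 324.] hend [210. 387.] footnear [204. 566.] blade up [198. 457.]
0 b top [207. 324.] hend [210. 387.] footnear [210. 565.] blade up [204. 458.]
0 c top [207. 324.] hend [210. 387.] footnear [207. 565.] blade up [201. 457.]
0 d top [207. 324.] hend [210. 387.] footnear [205. 579.] blade up [199. 472.]
1 a top [256. 116.] hend [257. 184.] footnear [248. 369.] blade up [245. 249.]
1 b top [256. 116.] hend [257. 184.] footnear [253. 373.] blade up [251. 256.]
1 c top [256. 116.] hend [257. 184.] footnear [250. 370.] blade up [248. 252.]
1 d top [256. 116.] hend [257. 184.] footnear [249. 384.] blade up [246. 267.]
```

View pics/s2.png

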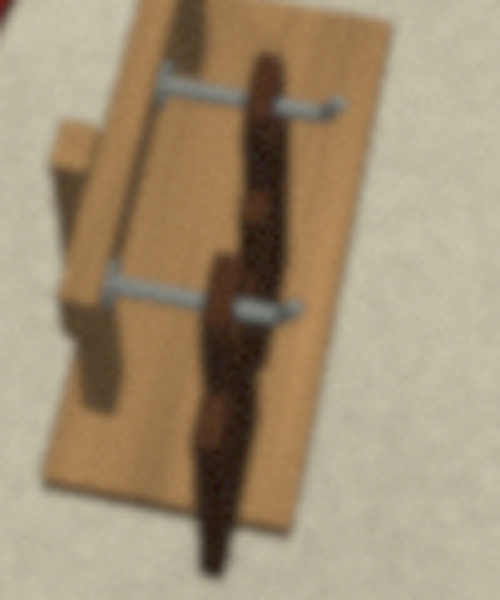

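```bash
python3 - <<'E'
from h import *
c=lambda x,y:(235+x/5-.4,285+y/5-.4)
print(ray("side",c(292,305),.266),ray("side",c(337,103),.266))
print("board tops side",ray("side",c(228,260),.273),ray("side",c(268,60),.273))
print("stand:",ray("side",(342.6+0,140.5),.046))
show(); go(.4637,-.2247,.20,0)
go(.4637,-.2247,.20,np.pi/2)
E
```

```text
[0.47662859 0.44365144] [0.46730135 0.34468452]
board tops side [0.50575738 0.42968781] [0.50015038 0.33043806]
stand: [ 0.39977967 -0.44672036]
0.1 pos [0.1494 0.6062 0.2217] rpy [-3.14 -0.    2.9 ] op 0.0872 grip 0.0 F [-0.3  0.7  0.3]
units [-1.681 -2.438  0.076] twist 0.886
units [-1.681 -2.438  0.076] twist -0.161
```

```bash
cat >> h.py <<'E'
def plan(wps):
    "wps: (x,y,z,phi) phi=world angle of tool y; prints per-call units, sequential from measured pose"
    from scipy.spatial.transform import Rotation as R
    s=state(); p=s["position"].copy(); M=R.from_euler("xyz",s["eef_rot"]).as_matrix(); ph=np.arctan2(M[1,1],M[0,1])
    for x,y,z,f in wps:
        f=ph if f is None else ph+(f-ph+np.pi/2)%np.pi-np.pi/2
        X=np.array([-np.sin(ph),np.cos(ph),0]);Y=np.array([np.cos(ph),np.sin(ph),0]);d=np.array([x,y,z])-p
        print(np.array([d@X,d@Y,-d[2]]).__truediv__(.3).round(3).tolist(),round(-(f-ph)/1.5,3),"len",np.linalg.norm(d).round(3))
        p=np.array([x,y,z]);ph=f
E
python3 - <<'E'
from h import *
f=np.pi/2+.065
plan([(.27,.42,.33,f),(.41,.22,.34,f),(.45,-.02,.31,f),(.4637,-.2247,.2,f),(.4637,-.2247,.056,f)])
E
```

```text
[-0.539, -0.506, -0.361] -0.205 len 0.247
[-0.422, -0.696, -0.033] -0.0 len 0.244
[-0.081, -0.807, 0.1] -0.0 len 0.245
[-0.001, -0.684, 0.367] -0.0 len 0.233
[0.0, 0.0, 0.48] -0.0 len 0.144
```

Call:
{"op": "play_rows", "data": {"increments": [[[-0.54,-0.505,-0.36],-0.205,0],[[-0.54,-0.505,-0.36],-0.205,0],[[-0.54,-0.505,-0.36],-0.205,0],[[-0.54,-0.505,-0.36],-0.205,0],[[-0.54,-0.505,-0.36],-0.205,0]]}}

```text
time: 0.6
position: [0.2711, 0.4191, 0.3311]
eef_rot: [-3.141, -0.0, -3.076]
wrist_force: [0.6, -0.1, -0.4]
opening: 0.0868
grip_force: 0.0
```

Call:
{"op": "play_rows", "data": {"increments": [[[-0.42,-0.695,-0.03],0,0],[[-0.42,-0.695,-0.03],0,0],[[-0.42,-0.695,-0.03],0,0],[[-0.42,-0.695,-0.03],0,0],[[-0.42,-0.695,-0.03],0,0]]}}

```text
time: 1.1
position: [0.4108, 0.219, 0.3395]
eef_rot: [-3.141, -0.0, -3.077]
wrist_force: [1.4, -0.1, 0.1]
opening: 0.0867
grip_force: 0.0
```

Call:
{"op": "play_rows", "data": {"increments": [[[-0.08,-0.805,0.1],0,0],[[-0.08,-0.805,0.1],0,0],[[-0.08,-0.805,0.1],0,0],[[-0.08,-0.805,0.1],0,0],[[-0.08,-0.805,0.1],0,0]]}}

```text
time: 1.6
position: [0.4496, -0.0205, 0.3091]
eef_rot: [3.142, -0.0, -3.077]
wrist_force: [0.3, 1.3, 0.3]
opening: 0.087
grip_force: 0.0
```

Call:
{"op": "play_rows", "data": {"increments": [[[0,-0.685,0.3],0,0],[[0,-0.685,0.3],0,0],[[0,-0.685,0.3],0,0],[[0,-0.685,0.3],0,0],[[0,-0.685,0.3],0,0]]}}

```text
time: 2.1
position: [0.4628, -0.2267, 0.2176]
eef_rot: [3.141, -0.002, -3.079]
wrist_force: [0.2, 1.6, 0.4]
opening: 0.0867
grip_force: 0.0
```

```bash
python3 - <<'E'
from h import *
import cv2
show(); f=np.pi/2+.065
plan([(.4637,-.2247,.056,f)])
i=read_camera("top"); cv2.imwrite("pics/t3.png",cv2.resize(i[180:300,240:440],None,fx=4,fy=4))
E
```

```text
2.1 pos [ 0.4628 -0.2267  0.2176] rpy [ 3.141e+00 -2.000e-03 -3.079e+00] op 0.0867 grip 0.0 F [0.2 1.6 0.4]
[-0.004, 0.007, 0.539] -0.002 len 0.162
```

View pics/t3.png

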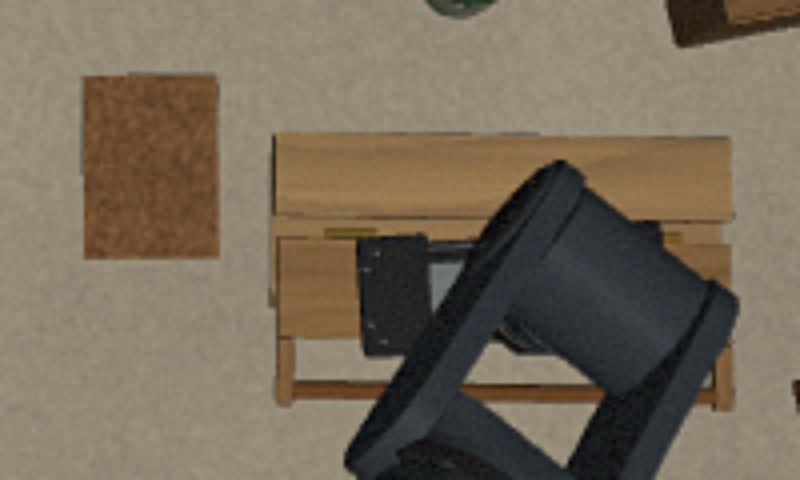

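Call:
{"op": "play_rows", "data": {"increments": [[[0,0.005,0.25],0,0],[[0,0.005,0.45],0,0],[[0,0.005,0.535],0,0],[[0,0.005,0.535],0,0],[[0,0.005,0.535],0,0.2]], "force": 20}}

```text
time: 2.65
position: [0.4622, -0.2207, 0.0578]
eef_rot: [3.138, -0.003, -3.076]
wrist_force: [0.9, -0.3, 0.6]
opening: 0.0838
grip_force: 0.0
```

Call:
{"op": "play_rows", "data": {"increments": [[[0,0,0],0,1],[[0,0,0],0,1],[[0,0,0],0,1],[[0,0,0],0,1],[[0,0,0],0,1]]}}

```text
time: 3.15
position: [0.4646, -0.2229, 0.0612]
eef_rot: [-3.138, 0.004, -3.076]
wrist_force: [-0.9, -0.2, 8.3]
opening: 0.06
grip_force: 20.0
```

Call:
{"op": "play_rows", "data": {"increments": [[[0,0,0],0,1],[[0,0,0],0,1],[[0,0,-0.1],0,1],[[0,0,-0.2],0,1],[[0,0,-0.25],0,1]]}}

```text
time: 3.65
position: [0.4641, -0.2224, 0.1368]
eef_rot: [-3.139, 0.003, -3.076]
wrist_force: [0.6, -0.8, -1.4]
opening: 0.0599
grip_force: 20.0
```

```bash
python3 - <<'E'
from h import *
show(); f=np.pi/2
z=state()["position"][2]
plan([(.556,-.06,z,f),(.556,-.004,z-.03,f),(.556,-.004,.0155,f)])
E
```

```text
3.65 pos [ 0.4641 -0.2224  0.1368] rpy [-3.139e+00  3.000e-03 -3.076e+00] op 0.0599 grip 20.0 F [ 0.6 -0.8 -1.4]
[-0.341, 0.52, -0.0] 0.044 len 0.187
[0.0, 0.187, 0.1] -0.0 len 0.064
[0.0, 0.0, 0.304] -0.0 len 0.091
```

Call:
{"op": "play_rows", "data": {"increments": [[[-0.1,0.15,0],0.044,1],[[-0.2,0.3,0],0.044,1],[[-0.34,0.52,0],0.044,1],[[-0.34,0.52,0],0.044,1],[[-0.34,0.52,0],0.044,1]]}}

```text
time: 4.15
position: [0.5565, -0.0553, 0.1348]
eef_rot: [3.141, 0.003, -3.136]
wrist_force: [-0.9, -0.1, -1.5]
opening: 0.0595
grip_force: 20.0
```

Call:
{"op": "play_rows", "data": {"increments": [[[0,0.187,0.1],0,1],[[0,0.187,0.2],0,1],[[0,0.187,0.3],0,1],[[0,0.187,0.35],0,1],[[0,0.187,0.35],0,1]]}}

```text
time: 4.65
position: [0.5526, -0.0035, 0.0272]
eef_rot: [3.141, -0.005, 3.141]
wrist_force: [0.1, -0.2, -1.6]
opening: 0.0599
grip_force: 20.0
```

```bash
python3 - <<'E'
from h import *
show(); f=np.pi/2
plan([(.556,-.004,.0195,f)])
E
```

```text
4.65 pos [ 0.5526 -0.0035  0.0272] rpy [ 3.141 -0.005  3.141] op 0.0599 grip 20.0 F [ 0.1 -0.2 -1.6]
[-0.011, -0.002, 0.026] -0.0 len 0.008
```

Call:
{"op": "play_rows", "data": {"increments": [[[0,0,0.013],0,1],[[0,0,0.024],0,1],[[0,0,0.024],0,1],[[0,0,0.024],0,1],[[0,0,0.024],0,1]]}}

```text
time: 5.15
position: [0.5552, -0.0035, 0.0224]
eef_rot: [-3.141, 0.001, 3.141]
wrist_force: [-0.4, 0.6, -0.4]
opening: 0.0599
grip_force: 20.0
```

Call:
{"op": "play_rows", "data": {"increments": [[[0,0,0.005],0,1],[[0,0,0.005],0,0.5],[[0,0,0.005],0,0],[[0,0,0.005],0,0],[[0,0,0.005],0,0]]}}

```text
time: 5.65
position: [0.555, -0.0034, 0.0205]
eef_rot: [-3.142, 0.0, 3.141]
wrist_force: [-0.1, -0.0, -0.2]
opening: 0.0765
grip_force: 0.0
```

Call:
{"op": "play_rows", "data": {"increments": [[[0,0,-0.1],0,0],[[0,0,-0.25],0,0],[[0,0,-0.4],0,0],[[0,0,-0.55],0,0],[[0,0,-0.55],0,0]]}}

```text
time: 6.15
position: [0.5592, -0.0041, 0.1918]
eef_rot: [-3.139, 0.014, -3.142]
wrist_force: [0.1, -0.4, 0.1]
opening: 0.0872
grip_force: 0.0
```

```bash
python3 - <<'E'
from h import *
show(); f=np.pi
plan([(.45,-.2,.19,np.pi/2+.7),(.3826,-.281,.12,f-.1),(.3826,-.281,.12,f),(.3826,-.281,.021,f)])
E
```

```text
6.15 pos [ 0.5592 -0.0041  0.1918] rpy [-3.139  0.014 -3.142] op 0.0872 grip 0.0 F [ 0.1 -0.4  0.1]
[0.364, -0.653, 0.006] -0.467 len 0.224
[0.346, -0.062, 0.233] -0.514 len 0.127
[0.0, 0.0, -0.0] -0.067 len 0.0
[0.0, 0.0, 0.33] -0.0 len 0.099
```

```bash
python3 - <<'E'
from h import *
print(state()["qpos"].round(2))
plan([(.45,-.2,.19,np.pi/2-.7),(.3826,-.281,.12,.15),(.3826,-.281,.09,0.)])
E
```

```text
[-0.21  0.47  1.64 -0.    1.01 -1.78]
[0.364, -0.653, 0.006] 0.467 len 0.224
[-0.002, -0.351, 0.233] 0.481 len 0.127
[0.0, 0.0, 0.1] 0.1 len 0.03
```

Call:
{"op": "play_rows", "data": {"increments": [[[0.364,-0.653,0],0.467,0.6],[[0.364,-0.653,0],0.467,0.6],[[0.364,-0.653,0],0.467,0.6],[[0.364,-0.653,0],0.467,0.6],[[0.364,-0.653,0],0.467,0.6]]}}

```text
time: 6.65
position: [0.4435, -0.2018, 0.1848]
eef_rot: [-3.141, -0.001, 2.433]
wrist_force: [0.6, 0.9, 0.1]
opening: 0.0552
grip_force: 0.0
```

Call:
{"op": "play_rows", "data": {"increments": [[[0,-0.35,0.23],0.48,0.6],[[0,-0.35,0.23],0.48,0.6],[[0,-0.35,0.23],0.48,0.6],[[0,-0.35,0.23],0.48,0.6],[[0,-0.35,0.23],0.48,0.6]]}}

```text
time: 7.15
position: [0.3764, -0.2796, 0.115]
eef_rot: [-3.14, -0.003, 1.713]
wrist_force: [-0.9, -0.2, 0.7]
opening: 0.0348
grip_force: 0.0
```

Call:
{"op": "play_rows", "data": {"increments": [[[0,0,0.1],0.1,0.6],[[0,0,0.1],0.1,0.6],[[0,0,0.1],0.1,0.6],[[0,0,0.1],0.1,0.6],[[0,0,0.1],0.1,0.6]]}}

```text
time: 7.65
position: [0.3783, -0.2798, 0.0871]
eef_rot: [3.141, 0.001, 1.572]
wrist_force: [-0.0, -0.1, 0.2]
opening: 0.0349
grip_force: 0.0
```

```bash
python3 - <<'E'
from h import *
show()
plan([(.3826,-.281,.09,0),(.3826,-.281,.021,0)])
E
```

```text
7.65 pos [ 0.3783 -0.2798  0.0871] rpy [3.141e+00 1.000e-03 1.572e+00] op 0.0349 grip 0.0 F [-0.  -0.1  0.2]
[-0.004, 0.014, -0.01] 0.001 len 0.005
[0.0, 0.0, 0.23] -0.0 len 0.069
```

Call:
{"op": "play_rows", "data": {"increments": [[[0,0.014,0.05],0,0.6],[[0,0.014,0.12],0,0.6],[[0,0.014,0.18],0,0.6],[[0,0.014,0.215],0,0.6],[[0,0.014,0.215],0,0.6]]}}

```text
time: 8.15
position: [0.3818, -0.2791, 0.0213]
eef_rot: [-3.141, -0.001, 1.571]
wrist_force: [-0.0, -1.1, 0.4]
opening: 0.0349
grip_force: 0.0
```

Call:
{"op": "play_rows", "data": {"increments": [[[0,0,0],0,0.7],[[0,0,0],0,1],[[0,0,0],0,1],[[0,0,0],0,1],[[0,0,0],0,1]], "force": 20}}

```text
time: 8.65
position: [0.3827, -0.2799, 0.0225]
eef_rot: [3.14, 0.001, 1.571]
wrist_force: [2.6, 2.2, 4.3]
opening: 0.0134
grip_force: 20.0
```

```bash
python3 - <<'E'
from h import *
show()
p=state()["position"]
# arc relative to now, in units: tool y = +x world, tool z = down
a0=0
for a in np.linspace(0,1.87,21)[1:]:
    print([0,round(.12*(1-np.cos(a))/.3,3),round(-.12*np.sin(a)/.3,3)],end=" ")
E
```

```text
8.65 pos [ 0.3827 -0.2799  0.0225] rpy [3.140e+00 1.000e-03 1.571e+00] op 0.0134 grip 20.0 F [2.6 2.2 4.3]
[0, np.float64(0.002), np.float64(-0.037)] [0, np.float64(0.007), np.float64(-0.074)] [0, np.float64(0.016), np.float64(-0.111)] [0, np.float64(0.028), np.float64(-0.146)] [0, np.float64(0.043), np.float64(-0.18)] [0, np.float64(0.061), np.float64(-0.213)] [0, np.float64(0.083), np.float64(-0.244)] [0, np.float64(0.107), np.float64(-0.272)] [0, np.float64(0.133), np.float64(-0.298)] [0, np.float64(0.162), np.float64(-0.322)] [0, np.float64(0.194), np.float64(-0.343)] [0, np.float64(0.226), np.float64(-0.36)] [0, np.float64(0.261), np.float64(-0.375)] [0, np.float64(0.296), np.float64(-0.386)] [0, np.float64(0.333), np.float64(-0.394)] [0, np.float64(0.37), np.float64(-0.399)] [0, np.float64(0.407), np.float64(-0.4)] [0, np.float64(0.445), np.float64(-0.397)] [0, np.float64(0.482), np.float64(-0.392)] [0, np.float64(0.518), np.float64(-0.382)]
```

Call:
{"op": "play_rows", "data": {"increments": [[[0,0.002,-0.037],0,1],[[0,0.007,-0.074],0,1],[[0,0.016,-0.111],0,1],[[0,0.028,-0.146],0,1],[[0,0.043,-0.18],0,1]]}}

```text
time: 9.15
position: [0.3943, -0.2798, 0.0768]
eef_rot: [-3.14, 0.001, 1.572]
wrist_force: [-0.7, -2.5, -5.7]
opening: 0.0135
grip_force: 20.0
```

Call:
{"op": "play_rows", "data": {"increments": [[[0,0.018,-0.033],0,1],[[0,0.04,-0.064],0,1],[[0,0.064,-0.092],0,1],[[0,0.09,-0.118],0,1],[[0,0.119,-0.142],0,1]]}}

```text
time: 9.65
position: [0.4255, -0.2799, 0.1199]
eef_rot: [-3.13, 0.0, 1.575]
wrist_force: [-14.1, -7.0, 7.8]
opening: 0.0133
grip_force: 20.0
```

Call:
{"op": "play_rows", "data": {"increments": [[[0,0.032,-0.021],0,1],[[0,0.064,-0.038],0,1],[[0,0.099,-0.053],0,1],[[0,0.134,-0.064],0,1],[[0,0.171,-0.072],0,1]]}}

```text
time: 10.15
position: [0.4789, -0.2801, 0.1433]
eef_rot: [-3.136, 0.002, 1.572]
wrist_force: [-7.0, -3.0, 8.9]
opening: 0.0135
grip_force: 20.0
```

Call:
{"op": "play_rows", "data": {"increments": [[[0,0.037,-0.005],0,1],[[0,0.074,-0.006],0,1],[[0,0.112,-0.003],0,1],[[0,0.149,0.002],0,1],[[0,0.185,0.012],0,1]]}}

```text
time: 10.65
position: [0.5361, -0.2803, 0.1379]
eef_rot: [-3.138, 0.002, 1.572]
wrist_force: [-23.2, -4.4, 27.0]
opening: 0.0133
grip_force: 19.9
```

Call:
{"op": "play_rows", "data": {"increments": [[[0,0.006,0.002],0,1],[[0,0.006,0.002],0,1],[[0,0.006,0.002],0,1],[[0,0.006,0.002],0,1],[[0,0.006,0.002],0,1]]}}

```text
time: 11.15
position: [0.5358, -0.2801, 0.1375]
eef_rot: [-3.135, 0.001, 1.572]
wrist_force: [-10.0, -4.0, 11.7]
opening: 0.0131
grip_force: 20.0
```

Call:
{"op": "play_rows", "data": {"increments": [[[0,0,0],0,0.6],[[0,0,0],0,0.5],[[0,0,0],0,0.5],[[0,0,0],0,0.5],[[0,0,-0.1],0,0.5]]}}

```text
time: 11.65
position: [0.5369, -0.2772, 0.1621]
eef_rot: [-3.134, -0.006, 1.571]
wrist_force: [0.3, 0.6, 0.5]
opening: 0.0408
grip_force: 0.0
```

Call:
{"op": "play_rows", "data": {"increments": [[[0,0,-0.15],0,0.5],[[0,0,-0.3],0,0.5],[[0,0,-0.45],0,0.5],[[0,0,-0.6],0,0.5],[[0,0,-0.65],0,0.3]]}}

```text
time: 12.15
position: [0.5414, -0.2803, 0.3667]
eef_rot: [3.133, 0.006, 1.572]
wrist_force: [1.2, -0.1, -0.4]
opening: 0.046
grip_force: 0.0
```

```bash
python3 - <<'E'
from h import *
import cv2
show()
f=np.pi/2+.084-.168
plan([(.50,-.05,.36,.7),(.48,.19,.36,1.42),(.495,.31,.33,f),(.4997,.3424,.30,f),(.4997,.3424,.234,f)])
cv2.imwrite("pics/t4.png",read_camera("top"))
E
```

```text
12.15 pos [ 0.5414 -0.2803  0.3667] rpy [3.133 0.006 1.572] op 0.046 grip 0.0 F [ 1.2 -0.1 -0.4]
[0.768, -0.137, 0.022] -0.466 len 0.234
[0.655, 0.464, -0.0] -0.48 len 0.241
[0.011, 0.403, 0.1] -0.045 len 0.125
[-0.007, 0.109, 0.1] -0.0 len 0.044
[0.0, 0.0, 0.22] -0.0 len 0.066
```

View pics/t4.png

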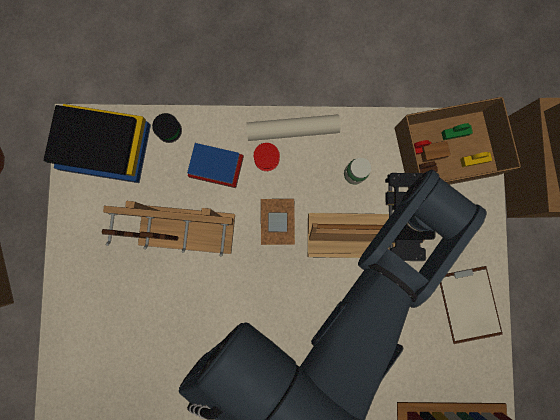

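Call:
{"op": "play_rows", "data": {"increments": [[[0.768,-0.137,0.02],-0.466,0],[[0.768,-0.137,0.02],-0.466,0],[[0.768,-0.137,0.02],-0.466,0],[[0.768,-0.137,0.02],-0.466,0],[[0.768,-0.137,0.02],-0.466,0]]}}

```text
time: 12.7
position: [0.4963, -0.0456, 0.3534]
eef_rot: [-3.141, -0.004, 2.276]
wrist_force: [2.0, -0.2, 0.1]
opening: 0.0842
grip_force: 0.0
```

Call:
{"op": "play_rows", "data": {"increments": [[[0.655,0.464,0],-0.48,0],[[0.655,0.464,0],-0.48,0],[[0.655,0.464,0],-0.48,0],[[0.655,0.464,0],-0.48,0],[[0.655,0.464,0],-0.48,0]]}}

```text
time: 13.2
position: [0.4768, 0.1937, 0.3536]
eef_rot: [3.141, -0.002, 2.997]
wrist_force: [0.5, 0.8, 0.0]
opening: 0.0869
grip_force: 0.0
```

Call:
{"op": "play_rows", "data": {"increments": [[[0.01,0.4,0.05],-0.045,0],[[0.01,0.4,0.05],-0.045,0],[[0.01,0.4,0.05],-0.045,0],[[0.01,0.4,0.05],-0.045,0],[[0.01,0.4,0.05],-0.045,0]]}}

```text
time: 13.7
position: [0.4926, 0.31, 0.3384]
eef_rot: [-3.14, -0.003, 3.059]
wrist_force: [-1.4, -0.3, -1.0]
opening: 0.0873
grip_force: 0.0
```

```bash
python3 - <<'E'
from h import *
show()
f=np.pi/2-.084
plan([(.4997,.3424,.31,f),(.4997,.3424,.236,f)])
E
```

```text
13.7 pos [0.4926 0.31   0.3384] rpy [-3.140e+00 -3.000e-03  3.059e+00] op 0.0873 grip 0.0 F [-1.4 -0.3 -1. ]
[-0.015, 0.11, 0.095] 0.001 len 0.044
[0.0, 0.0, 0.247] -0.0 len 0.074
```

Call:
{"op": "play_rows", "data": {"increments": [[[-0.015,0.11,0.095],0,0],[[-0.015,0.11,0.095],0,0],[[-0.015,0.11,0.17],0,0],[[-0.015,0.11,0.26],0,0],[[-0.015,0.11,0.34],0,0]]}}

```text
time: 14.2
position: [0.5007, 0.3406, 0.2375]
eef_rot: [-3.141, 0.0, 3.056]
wrist_force: [-0.2, 0.3, 0.1]
opening: 0.0867
grip_force: 0.0
```

Call:
{"op": "play_rows", "data": {"increments": [[[0,0,0],0,0],[[0,0,0],0,0.4],[[0,0,0],0,0.5],[[0,0,0],0,1],[[0,0,0],0,1]], "force": 25}}

```text
time: 14.7
position: [0.5013, 0.3426, 0.2392]
eef_rot: [3.141, 0.002, 3.057]
wrist_force: [-0.3, 0.1, 0.9]
opening: 0.0627
grip_force: 0.0
```

Call:
{"op": "play_rows", "data": {"increments": [[[0,0,0],0,1],[[0,0,0],0,1],[[0,0,0],0,1],[[0,0,0],0,1],[[0,0,0],0,1]]}}

```text
time: 15.2
position: [0.5006, 0.3425, 0.2379]
eef_rot: [-3.141, -0.0, 3.057]
wrist_force: [-0.6, 0.3, 0.4]
opening: 0.0358
grip_force: 25.0
```

```bash
python3 - <<'E'
from h import *
show()
import cv2
i=read_camera("side"); cv2.imwrite("pics/s3.png",cv2.resize(i[250:410,220:380],None,fx=3.5,fy=3.5))
E
```

```text
15.2 pos [0.5006 0.3425 0.2379] rpy [-3.141 -0.     3.057] op 0.0358 grip 25.0 F [-0.6  0.3  0.4]
```

View pics/s3.png

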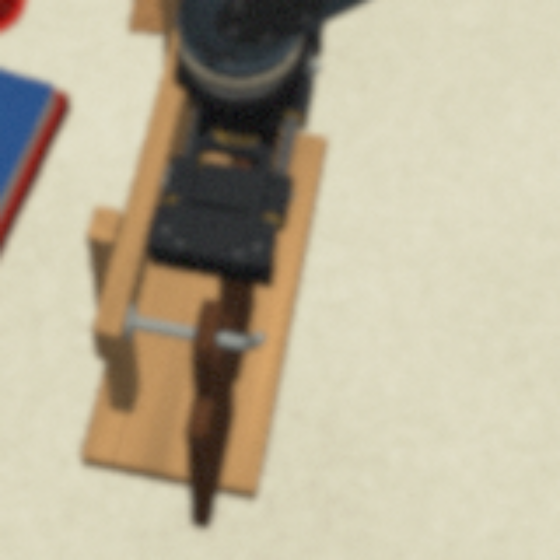

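Call:
{"op": "play_rows", "data": {"increments": [[[0,0,-0.02],0,1],[[0,0,-0.04],0,1],[[0,0,-0.058],0,1],[[0,0,-0.058],0,1],[[0,0,-0.058],0,1]]}}

```text
time: 15.75
position: [0.5007, 0.3425, 0.2555]
eef_rot: [3.141, 0.0, 3.057]
wrist_force: [0.9, -0.2, -1.7]
opening: 0.0357
grip_force: 25.0
```

Call:
{"op": "play_rows", "data": {"increments": [[[0.03,0,0],0,1],[[0.08,0,0],0,1],[[0.13,0,0],0,1],[[0.19,0,0],0,1],[[0.25,0,0],0,1]]}}

```text
time: 16.25
position: [0.4236, 0.3488, 0.2551]
eef_rot: [-3.141, -0.001, 3.058]
wrist_force: [-0.4, 0.8, -1.4]
opening: 0.0358
grip_force: 25.0
```

```bash
python3 - <<'E'
from h import *
show(); print(state()["qpos"].round(2))
f=np.pi/2
plan([(.40,.17,.31,f),(.42,-.05,.34,f),(.46,-.2,.34,f)])
E
```

```text
16.25 pos [0.4236 0.3488 0.2551] rpy [-3.141e+00 -1.000e-03  3.058e+00] op 0.0358 grip 25.0 F [-0.4  0.8 -1.4]
[ 0.48  0.39  1.59  0.    1.17 -1.  ]
[0.028, -0.6, -0.183] -0.056 len 0.188
[-0.067, -0.733, -0.1] -0.0 len 0.223
[-0.133, -0.5, -0.0] -0.0 len 0.155
```

Call:
{"op": "play_rows", "data": {"increments": [[[0.01,-0.05,-0.1],0,1],[[0.03,-0.15,-0.18],-0.05,1],[[0.03,-0.3,-0.18],-0.055,1],[[0.03,-0.45,-0.18],-0.055,1],[[0.03,-0.6,-0.18],-0.055,1]]}}

```text
time: 16.75
position: [0.3997, 0.1693, 0.3094]
eef_rot: [-3.142, 0.0, -3.141]
wrist_force: [0.5, -0.0, -0.6]
opening: 0.036
grip_force: 25.0
```

Call:
{"op": "play_rows", "data": {"increments": [[[-0.01,-0.15,-0.03],0,1],[[-0.03,-0.3,-0.06],0,1],[[-0.05,-0.45,-0.1],0,1],[[-0.067,-0.6,-0.1],0,1],[[-0.067,-0.733,-0.1],0,1]]}}

```text
time: 17.25
position: [0.421, -0.051, 0.3398]
eef_rot: [-3.141, 0.002, 3.14]
wrist_force: [1.0, 0.1, -2.3]
opening: 0.0358
grip_force: 25.0
```

Call:
{"op": "play_rows", "data": {"increments": [[[-0.03,-0.12,0],0,1],[[-0.06,-0.25,0],0,1],[[-0.1,-0.4,0],0,1],[[-0.133,-0.5,0],0,1],[[-0.133,-0.5,0],0,1]]}}

```text
time: 17.75
position: [0.4619, -0.2029, 0.339]
eef_rot: [-3.139, 0.001, 3.136]
wrist_force: [-0.1, 1.2, -1.5]
opening: 0.0354
grip_force: 25.0
```

```bash
python3 - <<'E'
from h import *
show(); print(state()["qpos"].round(2))
f=np.pi/2
plan([(.472,-.361,.30,f),(.472,-.361,.24,f)])
E
```

```text
17.75 pos [ 0.4619 -0.2029  0.339 ] rpy [-3.139e+00  1.000e-03  3.136e+00] op 0.0354 grip 25.0 F [-0.1  1.2 -1.5]
[-0.64  0.23  1.57 -0.    1.34 -2.2 ]
[-0.036, -0.527, 0.13] -0.003 len 0.163
[0.0, 0.0, 0.2] -0.0 len 0.06
```

Call:
{"op": "play_rows", "data": {"increments": [[[-0.01,-0.13,0.05],0,1],[[-0.02,-0.26,0.1],0,1],[[-0.03,-0.39,0.13],0,1],[[-0.036,-0.527,0.13],0,1],[[-0.036,-0.527,0.13],0,1]]}}

```text
time: 18.25
position: [0.4716, -0.3613, 0.2996]
eef_rot: [-3.139, 0.0, 3.137]
wrist_force: [1.4, 1.3, -1.3]
opening: 0.0357
grip_force: 25.0
```

Call:
{"op": "play_rows", "data": {"increments": [[[0,0,0.05],0,1],[[0,0,0.1],0,1],[[0,0,0.15],0,1],[[0,0,0.15],0,1],[[0,0,0.15],0,1]]}}

```text
time: 18.75
position: [0.4716, -0.3562, 0.2555]
eef_rot: [3.141, -0.001, 3.141]
wrist_force: [0.8, -0.7, -1.4]
opening: 0.0356
grip_force: 25.0
```

```bash
python3 - <<'E'
from h import *
show()
import cv2
f=np.pi/2
plan([(.472,-.361,.235,f)])
i=read_camera("side"); cv2.imwrite("pics/s4.png",cv2.resize(i[60:260,240:400],None,fx=3,fy=3))
E
```

```text
18.75 pos [ 0.4716 -0.3562  0.2555] rpy [ 3.141e+00 -1.000e-03  3.141e+00] op 0.0356 grip 25.0 F [ 0.8 -0.7 -1.4]
[-0.001, -0.016, 0.068] -0.0 len 0.021
```

View pics/s4.png

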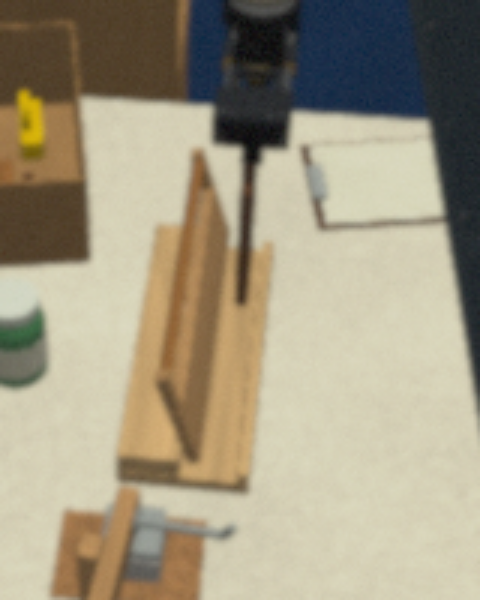

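```bash
python3 - <<'E'
from h import *
for n,(L,w) in dict(a=(.208,.088),b=(.236,.066),c=(.220,.078),d=(.228,.086)).items():
    print(n,proj("side",(.472,-.357+w/2,.2555+.035-L)).round(1),"shoulder-ish top",proj("side",(.472,-.357+.018,.29)).round(1))
print("obs",240+240/3,60+303/3)
E
```

```text
a [319.5 158.2] shoulder-ish top [323.  103.3]
b [319.4 161.8] shoulder-ish top [323.  103.3]
c [319.4 159.7] shoulder-ish top [323.  103.3]
d [319.3 162.2] shoulder-ish top [323.  103.3]
obs 320.0 161.0
```

Call:
{"op": "play_rows", "data": {"increments": [[[0,-0.016,0.03],0,1],[[0,-0.016,0.06],0,1],[[0,-0.016,0.08],0,1],[[0,-0.016,0.1],0,1],[[0,-0.016,0.1],0,1]]}}

```text
time: 19.3
position: [0.4711, -0.3622, 0.2239]
eef_rot: [3.139, -0.002, 3.14]
wrist_force: [0.8, 0.2, -1.7]
opening: 0.0362
grip_force: 25.0
```

Call:
{"op": "play_rows", "data": {"increments": [[[0,0,0.005],0,1],[[0,0,0.01],0,1],[[0,0,0.015],0,1],[[0,0,0.015],0,1],[[0,0,0.015],0,1]]}}

```text
time: 19.8
position: [0.4717, -0.3628, 0.2209]
eef_rot: [-3.141, 0.0, 3.14]
wrist_force: [-0.7, -0.5, -1.4]
opening: 0.0359
grip_force: 25.0
```

Call:
{"op": "play_rows", "data": {"increments": [[[0,0,0.005],0,1],[[0,0,0.01],0,1],[[0,0,0.01],0,1],[[0,0,0.01],0,1],[[0,0,0.01],0,1]]}}

```text
time: 20.3
position: [0.4722, -0.3631, 0.219]
eef_rot: [-3.14, 0.001, 3.14]
wrist_force: [-0.5, 1.0, 6.0]
opening: 0.0357
grip_force: 25.0
```

Call:
{"op": "play_rows", "data": {"increments": [[[0,0,0],0,1],[[0,0,0],0,1],[[-0.03,0,0],0,1],[[-0.06,0,0.001],0,1],[[-0.09,0,0.004],0,1]], "force": 10}}

```text
time: 20.8
position: [0.5, -0.3634, 0.2174]
eef_rot: [-3.14, 0.002, 3.14]
wrist_force: [0.1, -0.7, 5.5]
opening: 0.0357
grip_force: 10.0
```

Call:
{"op": "play_rows", "data": {"increments": [[[-0.03,0,0.003],0,1],[[-0.06,0,0.006],0,1],[[-0.09,0,0.01],0,1],[[-0.12,0,0.015],0,1],[[-0.12,0,0.015],0,1]]}}

```text
time: 21.3
position: [0.5356, -0.3624, 0.2108]
eef_rot: [3.141, -0.001, 3.141]
wrist_force: [-0.0, 0.0, -0.2]
opening: 0.0361
grip_force: 10.0
```

```bash
python3 - <<'E'
from h import *
show()
import cv2
i=read_camera("side"); cv2.imwrite("pics/s5.png",cv2.resize(i[60:260,240:400],None,fx=3,fy=3))
E
```

```text
21.3 pos [ 0.5356 -0.3624  0.2108] rpy [ 3.141e+00 -1.000e-03  3.141e+00] op 0.0361 grip 10.0 F [-0.   0.  -0.2]
```

View pics/s5.png

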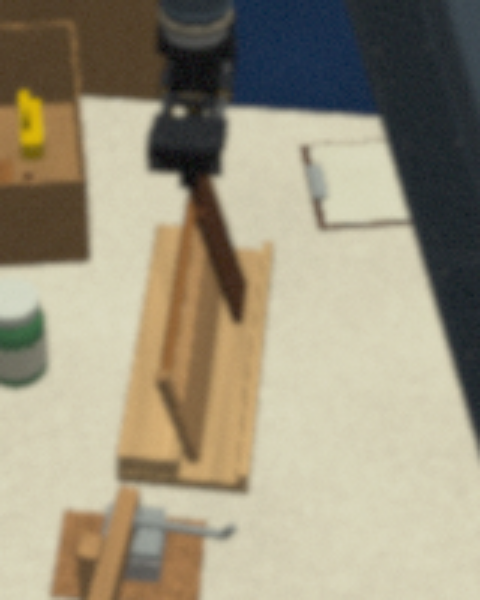

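Call:
{"op": "play_rows", "data": {"increments": [[[-0.01,0,0.001],0,1],[[-0.02,0,0.002],0,1],[[-0.025,0,0.002],0,1],[[-0.025,0,0.002],0,1],[[-0.025,0,0.002],0,1]]}}

```text
time: 21.85
position: [0.5412, -0.3624, 0.211]
eef_rot: [3.14, -0.002, 3.14]
wrist_force: [-2.1, 1.0, -2.6]
opening: 0.036
grip_force: 10.0
```

Call:
{"op": "play_rows", "data": {"increments": [[[0,0,0],0,0.5],[[0,0,0],0,0.4],[[0,0,0],0,0.2],[[0,0,0],0,0],[[0,0,0],0,0]]}}

```text
time: 22.35
position: [0.5425, -0.363, 0.2117]
eef_rot: [-3.141, 0.001, 3.14]
wrist_force: [0.1, 0.7, -0.6]
opening: 0.0677
grip_force: 0.0
```

Call:
{"op": "play_rows", "data": {"increments": [[[0,0,-0.05],0,0],[[0,0,-0.15],0,0],[[0,0,-0.3],0,0],[[0,0,-0.45],0,0],[[0,0,-0.5],0,0]]}}

```text
time: 22.85
position: [0.544, -0.3644, 0.3678]
eef_rot: [-3.134, 0.008, 3.14]
wrist_force: [0.6, 0.2, 0.3]
opening: 0.0868
grip_force: 0.0
```

```bash
python3 - <<'E'
from h import *
show()
import cv2
i=read_camera("side"); j=read_camera("top"); a=cv2.resize(i[80:240,240:400],None,fx=2.5,fy=2.5); b=cv2.resize(j[190:290,290:450],None,fx=2.5,fy=2.5)
cv2.imwrite("pics/s6.png",np.hstack([a,np.vstack([b,np.zeros((150,400,3),np.uint8)])]))
f=np.pi/2-.084
plan([(.47,-.12,.36,np.pi/2),(.48,.12,.36,f),(.49,.34,.36,f),(.5085,.4424,.33,f)])
E
```

```text
22.85 pos [ 0.544  -0.3644  0.3678] rpy [-3.134  0.008  3.14 ] op 0.0868 grip 0.0 F [0.6 0.2 0.3]
[0.246, 0.813, 0.019] -0.001 len 0.255
[-0.033, 0.8, -0.0] 0.056 len 0.24
[0.028, 0.734, -0.0] -0.0 len 0.22
[-0.033, 0.345, 0.1] -0.0 len 0.108
```

View pics/s6.png

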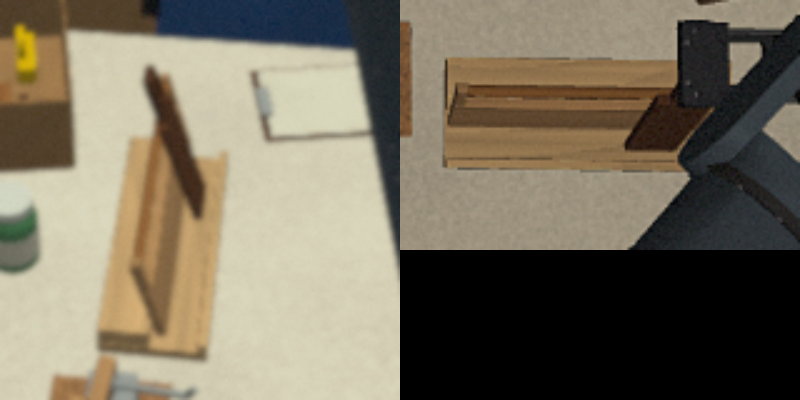

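Call:
{"op": "play_rows", "data": {"increments": [[[0.2,0.78,0.02],0,0],[[0.2,0.78,0.02],0,0],[[0.2,0.78,0.02],0,0],[[0.2,0.78,0.02],0,0],[[0.2,0.78,0.02],0,0]]}}

```text
time: 23.45
position: [0.4805, -0.1258, 0.3534]
eef_rot: [3.139, -0.004, 3.14]
wrist_force: [0.8, 0.6, 0.1]
opening: 0.0872
grip_force: 0.0
```

Call:
{"op": "play_rows", "data": {"increments": [[[-0.03,0.8,0],0.056,0],[[-0.03,0.8,0],0.056,0],[[-0.03,0.8,0],0.056,0],[[-0.03,0.8,0],0.056,0],[[-0.03,0.8,0],0.056,0]]}}

```text
time: 23.95
position: [0.4905, 0.1139, 0.3536]
eef_rot: [3.141, -0.003, 3.057]
wrist_force: [0.0, -0.1, -0.0]
opening: 0.0872
grip_force: 0.0
```

Call:
{"op": "play_rows", "data": {"increments": [[[0.03,0.77,0],0,0],[[0.03,0.77,0],0,0],[[0.03,0.77,0],0,0],[[0.03,0.77,0],0,0],[[0.03,0.77,0],0,0]]}}

```text
time: 24.45
position: [0.5014, 0.3453, 0.3529]
eef_rot: [-3.141, -0.004, 3.058]
wrist_force: [-0.5, -0.9, -1.4]
opening: 0.0871
grip_force: 0.0
```

```bash
python3 - <<'E'
from h import *
show()
f=np.pi/2-.084
plan([(.5085,.4424,.34,f),(.5085,.4424,.2365,f)])
E
```

```text
24.45 pos [0.5014 0.3453 0.3529] rpy [-3.141 -0.004  3.058] op 0.0871 grip 0.0 F [-0.5 -0.9 -1.4]
[0.003, 0.324, 0.043] 0.001 len 0.098
[0.0, 0.0, 0.345] -0.0 len 0.104
```

Call:
{"op": "play_rows", "data": {"increments": [[[0.007,0.1,0.02],0,0],[[0.007,0.2,0.04],0,0],[[0.007,0.324,0.04],0,0],[[0.007,0.324,0.04],0,0],[[0.007,0.324,0.1],0,0]]}}

```text
time: 24.95
position: [0.5094, 0.4404, 0.3254]
eef_rot: [3.141, 0.002, 3.058]
wrist_force: [0.4, -0.1, -0.0]
opening: 0.0869
grip_force: 0.0
```

Call:
{"op": "play_rows", "data": {"increments": [[[0,0,0.07],0,0],[[0,0,0.14],0,0],[[0,0,0.21],0,0],[[0,0,0.284],0,0],[[0,0,0.284],0,0]]}}

```text
time: 25.45
position: [0.5062, 0.4366, 0.235]
eef_rot: [-3.135, -0.009, 3.055]
wrist_force: [0.6, -0.7, -0.3]
opening: 0.087
grip_force: 0.0
```

Call:
{"op": "play_rows", "data": {"increments": [[[0,0,0],0,0],[[0,0,0],0,0.4],[[0,0,0],0,0.5],[[0,0,0],0,1],[[0,0,0],0,1]], "force": 25}}

```text
time: 25.95
position: [0.5093, 0.4393, 0.2411]
eef_rot: [3.141, 0.001, 3.056]
wrist_force: [-0.1, 0.9, -0.5]
opening: 0.0628
grip_force: 0.0
```

Call:
{"op": "play_rows", "data": {"increments": [[[0,0,0],0,1],[[0,0,0],0,1],[[0,0,0],0,1],[[0,0,0],0,1],[[0,0,0],0,1]]}}

```text
time: 26.45
position: [0.5092, 0.4395, 0.2403]
eef_rot: [3.141, 0.0, 3.056]
wrist_force: [-0.0, 2.1, 0.0]
opening: 0.0356
grip_force: 25.0
```

Call:
{"op": "play_rows", "data": {"increments": [[[0,0,-0.02],0,1],[[0,0,-0.04],0,1],[[0,0,-0.058],0,1],[[0,0,-0.058],0,1],[[0,0,-0.058],0,1]]}}

```text
time: 26.95
position: [0.5091, 0.4391, 0.2579]
eef_rot: [3.141, 0.0, 3.056]
wrist_force: [-0.1, 0.3, -2.3]
opening: 0.036
grip_force: 25.0
```

Call:
{"op": "play_rows", "data": {"increments": [[[0.03,0,0],0,1],[[0.08,0,0],0,1],[[0.13,0,0],0,1],[[0.2,0,0],0,1],[[0.27,0,0],0,1]]}}

```text
time: 27.45
position: [0.426, 0.4461, 0.2576]
eef_rot: [-3.141, -0.001, 3.056]
wrist_force: [-0.5, 0.6, -1.5]
opening: 0.0353
grip_force: 25.0
```

```bash
python3 - <<'E'
from h import *
show()
f=np.pi/2
plan([(.41,.28,.315,f),(.40,.06,.345,f),(.45,-.14,.345,f),(.472,-.201,.30,f),(.472,-.201,.255,f)])
E
```

```text
27.45 pos [0.426  0.4461 0.2576] rpy [-3.141e+00 -1.000e-03  3.056e+00] op 0.0353 grip 25.0 F [-0.5  0.6 -1.5]
[0.006, -0.556, -0.191] -0.057 len 0.177
[0.033, -0.733, -0.1] -0.0 len 0.222
[-0.167, -0.667, -0.0] -0.0 len 0.206
[-0.073, -0.203, 0.15] -0.0 len 0.079
[0.0, 0.0, 0.15] -0.0 len 0.045
```

Call:
{"op": "play_rows", "data": {"increments": [[[0.006,-0.05,-0.1],0,1],[[0.006,-0.15,-0.19],-0.057,1],[[0.006,-0.29,-0.19],-0.057,1],[[0.006,-0.43,-0.19],-0.057,1],[[0.006,-0.556,-0.19],-0.057,1]]}}

```text
time: 27.95
position: [0.41, 0.2788, 0.3149]
eef_rot: [-3.141, -0.0, -3.14]
wrist_force: [0.3, 0.5, -3.4]
opening: 0.036
grip_force: 25.0
```

Call:
{"op": "play_rows", "data": {"increments": [[[0.01,-0.15,-0.03],0,1],[[0.02,-0.3,-0.06],0,1],[[0.033,-0.45,-0.1],0,1],[[0.033,-0.6,-0.1],0,1],[[0.033,-0.733,-0.1],0,1]]}}

```text
time: 28.45
position: [0.4007, 0.0593, 0.3452]
eef_rot: [-3.141, 0.002, -3.141]
wrist_force: [1.7, 0.3, -2.3]
opening: 0.0355
grip_force: 25.0
```

Call:
{"op": "play_rows", "data": {"increments": [[[-0.04,-0.15,0],0,1],[[-0.08,-0.3,0],0,1],[[-0.12,-0.45,0],0,1],[[-0.15,-0.58,0],0,1],[[-0.167,-0.667,0],0,1]]}}

```text
time: 28.95
position: [0.4522, -0.1416, 0.3447]
eef_rot: [-3.141, 0.001, 3.14]
wrist_force: [-0.4, 0.7, -1.8]
opening: 0.0359
grip_force: 25.0
```

Call:
{"op": "play_rows", "data": {"increments": [[[-0.03,-0.1,0.03],0,1],[[-0.073,-0.203,0.08],0,1],[[-0.073,-0.203,0.15],0,1],[[-0.073,-0.203,0.23],0,1],[[-0.073,-0.203,0.28],0,1]]}}

```text
time: 29.45
position: [0.4728, -0.1991, 0.259]
eef_rot: [3.139, -0.003, 3.141]
wrist_force: [0.1, 0.9, -2.5]
opening: 0.0357
grip_force: 25.0
```

```bash
python3 - <<'E'
from h import *
show()
f=np.pi/2
plan([(.472,-.201,.235,f)])
E
```

```text
29.45 pos [ 0.4728 -0.1991  0.259 ] rpy [ 3.139e+00 -3.000e-03  3.141e+00] op 0.0357 grip 25.0 F [ 0.1  0.9 -2.5]
[0.003, -0.006, 0.08] -0.0 len 0.024
```

Call:
{"op": "play_rows", "data": {"increments": [[[0,0,0.04],0,1],[[0,0,0.08],0,1],[[0,0,0.11],0,1],[[0,0,0.13],0,1],[[0,0,0.13],0,1]]}}

```text
time: 29.95
position: [0.474, -0.2005, 0.2211]
eef_rot: [3.141, -0.001, 3.141]
wrist_force: [-1.2, 0.5, -1.1]
opening: 0.0359
grip_force: 25.0
```

Call:
{"op": "play_rows", "data": {"increments": [[[0,0,0.005],0,1],[[0,0,0.01],0,1],[[0,0,0.01],0,1],[[0,0,0.01],0,1],[[0,0,0.01],0,1]]}}

```text
time: 30.45
position: [0.4744, -0.2009, 0.2189]
eef_rot: [-3.141, 0.0, 3.141]
wrist_force: [0.9, -0.3, -2.0]
opening: 0.0359
grip_force: 25.0
```

Call:
{"op": "play_rows", "data": {"increments": [[[0,0,0.005],0,1],[[0,0,0.01],0,1],[[0,0,0.01],0,1],[[0,0,0.01],0,1],[[0,0,0.01],0,1]]}}

```text
time: 30.95
position: [0.4743, -0.2008, 0.2156]
eef_rot: [-3.142, 0.0, 3.141]
wrist_force: [0.1, 0.1, -1.6]
opening: 0.0359
grip_force: 25.0
```

Call:
{"op": "play_rows", "data": {"increments": [[[0,0,0.005],0,1],[[0,0,0.01],0,1],[[0,0,0.01],0,1],[[0,0,0.01],0,1],[[0,0,0.01],0,1]]}}

```text
time: 31.45
position: [0.4747, -0.2011, 0.2134]
eef_rot: [-3.141, 0.001, 3.141]
wrist_force: [-1.3, 0.7, 5.5]
opening: 0.0359
grip_force: 25.0
```

Call:
{"op": "play_rows", "data": {"increments": [[[0,0,0],0,1],[[0,0,0],0,1],[[-0.03,0,0],0,1],[[-0.06,0,0.001],0,1],[[-0.09,0,0.004],0,1]], "force": 10}}

```text
time: 31.95
position: [0.5024, -0.2012, 0.2118]
eef_rot: [-3.141, 0.001, 3.141]
wrist_force: [0.7, 0.4, 4.3]
opening: 0.0359
grip_force: 10.0
```

Call:
{"op": "play_rows", "data": {"increments": [[[-0.03,0,0.003],0,1],[[-0.06,0,0.006],0,1],[[-0.09,0,0.011],0,1],[[-0.11,0,0.014],0,1],[[-0.11,0,0.014],0,1]]}}

```text
time: 32.45
position: [0.5346, -0.2005, 0.2063]
eef_rot: [3.14, -0.001, -3.142]
wrist_force: [-0.0, 0.3, -1.2]
opening: 0.0362
grip_force: 10.0
```

Call:
{"op": "play_rows", "data": {"increments": [[[-0.01,0,0.001],0,1],[[-0.018,0,0.002],0,1],[[-0.018,0,0.002],0,1],[[-0.018,0,0.002],0,1],[[-0.018,0,0.002],0,1]]}}

```text
time: 32.95
position: [0.5395, -0.2009, 0.2067]
eef_rot: [-3.142, 0.0, 3.141]
wrist_force: [-0.0, -0.2, -1.4]
opening: 0.0359
grip_force: 10.0
```

Call:
{"op": "play_rows", "data": {"increments": [[[-0.007,0,0.004],0,1],[[-0.007,0,0.008],0,1],[[-0.007,0,0.008],0,1],[[-0.007,0,0.008],0,1],[[-0.007,0,0.008],0,1]]}}

```text
time: 33.45
position: [0.5417, -0.2009, 0.2055]
eef_rot: [-3.141, 0.0, 3.141]
wrist_force: [-2.1, 1.2, 4.9]
opening: 0.0359
grip_force: 10.0
```

Touching both ledge and backrest; release.

Call:
{"op": "play_rows", "data": {"increments": [[[0,0,0],0,0.5],[[0,0,0],0,0.4],[[0,0,0],0,0.2],[[0,0,0],0,0],[[0,0,0],0,0]]}}

```text
time: 33.95
position: [0.5418, -0.2009, 0.2041]
eef_rot: [3.142, -0.0, 3.141]
wrist_force: [0.4, -0.5, -0.4]
opening: 0.0674
grip_force: 0.0
```

Call:
{"op": "play_rows", "data": {"increments": [[[0,0,-0.05],0,0],[[0,0,-0.15],0,0],[[0,0,-0.3],0,0],[[0,0,-0.45],0,0],[[0,0,-0.5],0,0]]}}

```text
time: 34.45
position: [0.5438, -0.202, 0.3597]
eef_rot: [-3.136, 0.008, 3.141]
wrist_force: [-0.6, -1.1, -0.2]
opening: 0.087
grip_force: 0.0
```

Call:
{"op": "play_rows", "data": {"increments": [[[0.4,0.4,-0.1],0,0],[[0.4,0.4,-0.1],0,0],[[0.4,0.4,-0.1],0,0],[[0.4,0.4,-0.1],0,0],[[0.4,0.4,-0.1],0,0]]}}

```text
time: 34.95
position: [0.4197, -0.0786, 0.3852]
eef_rot: [-3.141, 0.001, -3.14]
wrist_force: [0.8, -0.6, 0.4]
opening: 0.0871
grip_force: 0.0
```

Call:
{"op": "play_rows", "data": {"increments": [[[0,0.7,0],0,0],[[0,0.7,0],0,0],[[0,0.7,0],0,0],[[0,0.7,0],0,0],[[0,0.7,0],0,0]]}}

```text
time: 35.45
position: [0.4223, 0.1331, 0.384]
eef_rot: [3.14, 0.0, -3.136]
wrist_force: [0.5, -0.3, -0.0]
opening: 0.0871
grip_force: 0.0
```

```bash
python3 - <<'E'
from h import *
show()
import cv2
i=read_camera("side"); j=read_camera("top"); a=cv2.resize(i[80:260,220:380],None,fx=2.5,fy=2.5); b=cv2.resize(j[190:290,250:410],None,fx=2.5,fy=2.5);c=cv2.resize(j[100:300,50:450],(400,200))
cv2.imwrite("pics/s7.png",np.hstack([a,np.vstack([b,c])]))
E
```

```text
35.45 pos [0.4223 0.1331 0.384 ] rpy [ 3.14   0.    -3.136] op 0.0871 grip 0.0 F [ 0.5 -0.3 -0. ]
```

View pics/s7.png

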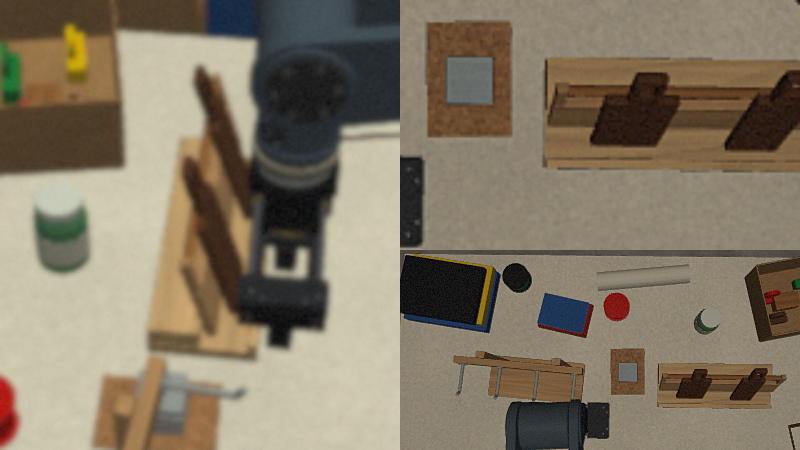

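```bash
python3 - <<'E'
from h import *
import cv2
show(); j=read_camera("top")
cv2.imwrite("pics/t9.png",cv2.resize(j[205:265,305:425],None,fx=6.5,fy=6.5,interpolation=cv2.INTER_CUBIC))
E
```

```text
35.55 pos [0.4225 0.1302 0.3839] rpy [-3.141 -0.    -3.138] op 0.0867 grip 0.0 F [ 0.   0.4 -0.8]
```

View pics/t9.png

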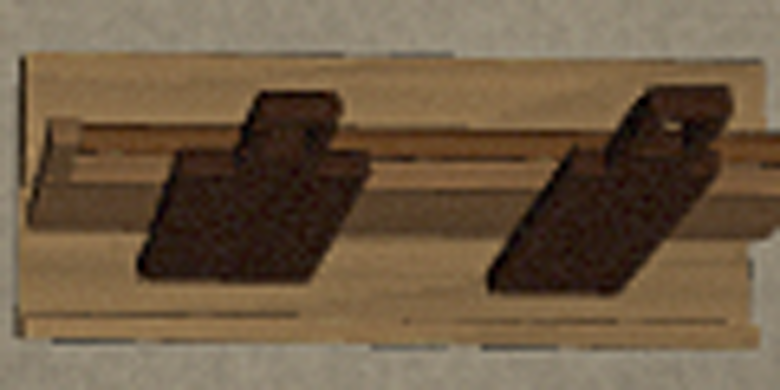

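```bash
python3 - <<'E'
from h import *
for p in [(225,282),(552,292)]:
    print((ray("top",(305+p[0]/6.5,205+p[1]/6.5),.02)-[.502,-.281]).round(4))
print(finish_job())
E
```

```text
[-0.0294  0.0776]
[-0.0326 -0.0831]
the job is handed in; nothing more can be done
None
```

I moved the tin onto the mat, raised the backrest to its stop, leaned both boards that hung on the rack (judged by length to be b and d) side by side on the stand, and handed the job in; the hand-in gave no verdict, but the final pictures show everything in place.

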